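# Shut and lock the document chest

## Robot

A 6-joint arm with a two-finger parallel gripper is mounted at the origin on the work surface. World frame = base frame: x ahead of the robot, y to its left, z up, the work surface at z = 0. Lengths are in mm, angles in rad, forces in N, time in s.
With the tool pointing down it reaches from about 350 to 875 mm from the base axis. Payload 4.2 kg.
Tool frame: the origin (TCP) lies between the finger pads; the fingertips stand 14 mm ahead of it and the grasp point (between the pads) lies 5 mm behind it; z points along the fingers, y is the line along which they close (so a half turn about z gives the same grasp; the last joint's range is limited). The gripper opens to 85 mm and grips with 20 to 120 N. Pads are 22 mm wide; open, the fingers measure 114 mm over their backs; the gripper's body (76 mm by 85 mm) begins 54 mm behind the grasp point. The pads swing forward as they close: fully open they stand 13 mm farther back than shut.
Start: joints at [-0.987, 0.385, 0.008, 0, -1.194, -0.259], TCP at [199.465, -592.295, 245.312] pointing down, gripper open.
Joint ranges: [-3.14, 3.14], [-1.21, 2.06], [-1.07, 1.41], [-3.16, 2.05], [-2.99, -0.16], [-3.1, 3.1]. Speed limits (rad/s): [2.79, 2.79, 3.14, 3.14, 3.14, 3.14].

## Interface

Orientations are given as a unit quaternion [x, y, z, w].
In Python, from bench import * gives the robot as it stands.
- The arm moves only by the tool carry_out, never from a script. Its argument "motion" is a list of rows, each a list of 7 numbers: the turn, a rotation vector about the tool's x, y, z in rad, then the shift along the tool's x, y, z in mm, then the opening, from -1 (shut) to 1 (fully open), so that 0 is half open. A call has 1 to 5 rows; each row is the pose to reach, as a shift and turn from the pose commanded when the call began, along the tool's axes at that moment; what a row does not reach only later rows make up. A row lasts 1/8 s, in which the tool goes at most 62.5 mm and 10.7 degrees, less where a joint would pass 70% of its speed; a pose out of reach is approached as far as the arm can. A call with a gripper value outside its range is refused whole. The fingers move at their own pace and stop on an object; the grip force is fixed at half the most. Time passes only in rows, so rows that repeat a pose let the fingers close. It gives the time, the measured TCP pose, the force, the opening and the grip force at its end, in the units of the state.
- read_state(): the state, without advancing time (a new reading comes with each control period).
- get_image(name): name is "side" or "top"; returns a dict with "color" (420x560x3 uint8, blue, green, red), "mtx" (3x3 intrinsics, pixels), "position" and "orientation" of the camera in the world. Camera axes: x right, y down, z forward; pixel columns grow to the right and rows downward; lengths in mm; the calibration is good to about 2 mm. A picture is of the moment at which its call begins. There is no depth.
- job_done(): hands the job in; it is judged then, once.
The state is a dict: "clock": time; "joints": joint angles; "joint_vel": joint speeds; "joint_efforts": joint torques, N m; "position": TCP position; "ee_rot": TCP orientation; "contact_force": force on the tool from outside, world axes, zero at the start; "wrist_torque": the same for the moment, N m; "gripper_width": finger opening in mm; "grasp_force": force on a finger pad.
Only numpy, scipy, OpenCV 4.12 (cv2) and the standard library are available. Lean on these libraries where they do the work, as an engineer would, in place of code of your own. Each camera call takes 0.05 s, during which the arm holds its last target. There are 200 camera calls.

## Task

Push the open lid of the blue document chest fully shut. Then lock it with the black knob on the lid: push the knob in, turn it clockwise past its safety stop, and keep turning until it clicks past the stiff point into its locked notch, with the white stripe at the green dot; let go so that the knob springs back out, and leave the other things on the desk where they are.

Things in the scene. Friction and masses are not known exactly. Their poses are not given: they have to be found in the camera images.
- chest: Blue steel document chest standing fixed on the desk, open on top: 220 (x) x 300 (y) x 110 mm high, walls 8 mm. Origin: centre of its underside, on the desk. Its x axis points from the front edge (nearer the robot) to the hinge side, z up.
- lid (a joint): Lid hinge angle in rad: 0 fully shut, grows as the front of the lid rises; starts between 0.4 and 0.85, can go to 1.2. The hinge is stiff: the lid stays where it is left and shuts under about 1 to 4 N pushed down at its front edge.
- lid_hinge (a point): Middle of the hinge line, on the chest's far top edge (chest frame: x +110 mm, z 110 mm). Fixed. The hinge line runs along the chest's y axis. The lid is a flat plate 224 mm from hinge to front edge, 304 mm wide, 14 mm thick; it lies above this line when shut.
- lid_lip (a point): Point on the top face of the lid, midway along its width, 210 mm from the hinge line and 14 mm inside the front edge, 14 mm above the lid's underside. Frame: the lid's own: x from front edge to hinge, z out of the top face.
- press (a joint): How far the lock knob is pushed in, in m: 0 out (sprung), 0.006 fully in. The spring takes 4 N to start and 10 N fully in; the knob must be in by more than 0.0035 to pass the safety stop.
- knob (a joint): Lock knob angle in rad, growing clockwise seen from above. 0: white stripe at the red dot (chest's +y); starts at 0 to 0.3. A safety stop blocks it at 0.5 unless pushed in; keep it in until 0.95, then in or out. It stays where left, until a sprung detent resists from 1.48 with up to 0.3 N m; past the detent's top at 1.75 it snaps to its locked notch at the end stop, 1.95 (stripe at green dot).
- knob_top (a point): Centre of the top of the knob's grip bar, on the knob's axis, 145 mm from the hinge line, midway along the lid's width, 45 mm above the lid's top face when out. Turns with the knob: x along the bar towards its white stripe, z out of the lid. The black bar is 84 mm long, 14 mm thick, 26 mm high.
- knob_disc (a point): On the knob's axis, 26 mm below knob_top: the level upper face of the black disc (radius 36 mm, 8 mm thick) that carries the bar and turns and sinks with it; the bar overhangs the disc by 6 mm at each end. Pressing on disc or bar pushes the knob in. Below it is an aluminium plate of radius 52 mm with the red and green dots, 7 mm under the disc when out.
- speaker: Black cylindrical speaker, radius 42 mm, 130 mm tall, upright. Origin: centre of its underside. Stays where it is.
- stapler: Red and black stapler, 130 x 36 x 49 mm, long axis x. Origin: centre of its underside. Stays where it is.
- mug: White mug, radius 40 mm, 90 mm tall, handle to its +y. Origin: centre of its underside. Stays where it is.
- paperweight: Green glass paperweight, radius 34 mm, 40 mm tall. Origin: centre of its underside. Stays where it is.
- tape: Grey tape dispenser, 130 x 50 x 78 mm. Origin: centre of its underside. Stays where it is.

How it is judged:
By the outcome, as a careful person would: the job done as asked, in the order asked, and still so for the second after the job is handed in, with the robot touching nothing.
It also fails if it takes over 64 s, if anything falls off the work surface, if the arm or the gripper's body presses on something with over 40 N, if the wrist force passes 120 N, or if a joint passes its speed limit or range.

## Working session

There is one attempt and no reset: what is moved stays moved. The work goes in short steps, Python scripts to look and compute and a tool call to move; the robot and the scene stay as the last step left them, time stands still between calls to the robot, and variables do not carry over. Pictures are saved under pics/ and viewed, at most 10 in all, crops included, and the job is handed in when it is done.

Besides the shell and the picture viewer there is one more tool, called after ">>>" by a JSON object that holds its "method" and its "body". carry_out: Moves the arm, as the interface text tells. Its arguments: {"type":"object","properties":{"motion":{"type":"array"}},"required":["motion"]}

```bash
mkdir -p pics; ls
python3 - <<'E'
from bench import *
import cv2
s=read_state();print(s)
for n in("side","top"):
    g=get_image(n);cv2.imwrite(f"pics/{n}0.png",g["color"]);print(n,g["mtx"],g["position"],g["orientation"])
E
```

```text
pics
{'clock': 0.0, 'joints': array([-9.87400163e-01,  3.85530942e-01,  6.63498123e-03, -5.04958322e-04,
       -1.19401288e+00, -2.58609918e-01]), 'joint_vel': array([-0.00013853,  0.00142801, -0.00016083, -0.00164189,  0.00041749,
       -0.00062137]), 'joint_efforts': array([-5.51287321e-04, -3.92291307e+01,  1.88401741e+01,  4.18622464e+00,
       -4.60368698e-03,  1.71310450e-05]), 'position': array([ 199.28970314, -591.78808113,  244.23971996]), 'ee_rot': array([-1.61588292e-01,  9.86857666e-01,  1.05992695e-03, -2.17487738e-04]), 'contact_force': array([-0.05679725, -0.32111623,  0.72707715]), 'wrist_torque': array([-0.05199906, -0.04026884, -0.0194068 ]), 'grasp_force': 0.0, 'gripper_width': 85.05433202081419}
side [[532.09540171   0.         277.15867607]
 [  0.         532.09540171 201.23921444]
 [  0.           0.           1.        ]] [-727.40958088 -861.7457581  1294.05315887] [ 0.79188941 -0.42124271  0.19677417 -0.39591119]
top [[462.79386685   0.         275.94427018]
 [  0.         462.79386685 211.39731885]
 [  0.           0.           1.        ]] [ 409.39489125   -6.04852286 1591.57040162] [-0.69867     0.71417142 -0.02638281  0.03351663]
```

View pics/side0.png

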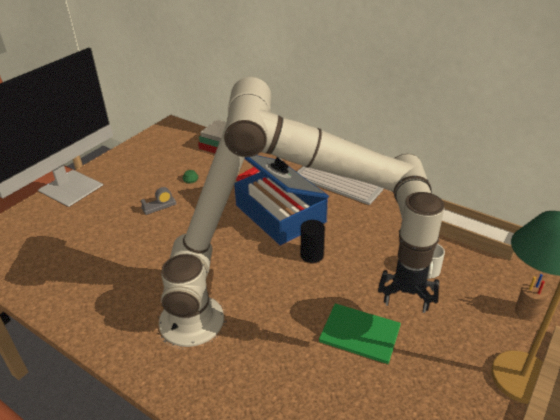

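View pics/top0.png

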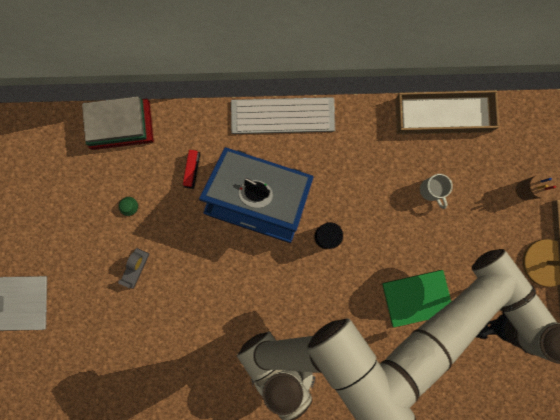

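The top view shows the chest around (255,195) and the open lid with its knob at (256,190). The speaker is at (329,236), the stapler at (191,168) and the mug at (438,187). I'll enlarge the chest in both views.

Run:
```python
import cv2,numpy as np
a=cv2.imread("pics/top0.png")[140:250,185:335]; b=cv2.imread("pics/side0.png")[145:245,225:335]
cv2.imwrite("pics/topc.png",cv2.resize(a,None,fx=5,fy=5,interpolation=cv2.INTER_CUBIC))
cv2.imwrite("pics/sidec.png",cv2.resize(b,None,fx=6,fy=6,interpolation=cv2.INTER_CUBIC))
```

```text
(no output)
```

View pics/topc.png

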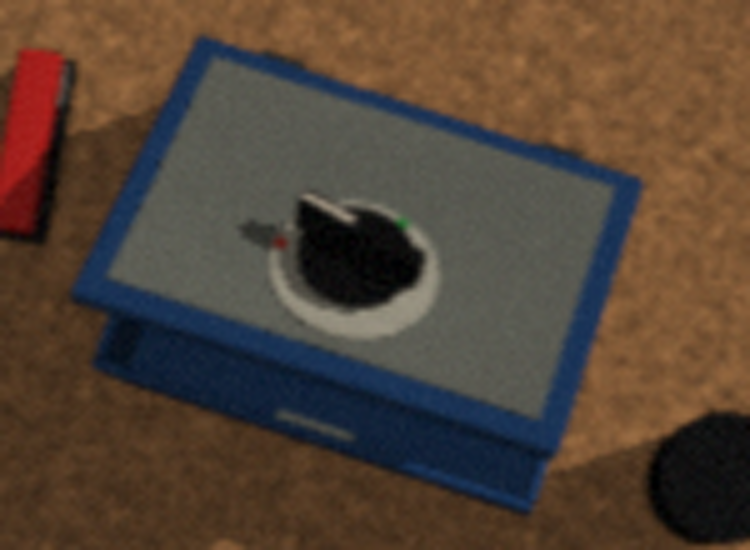

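View pics/sidec.png

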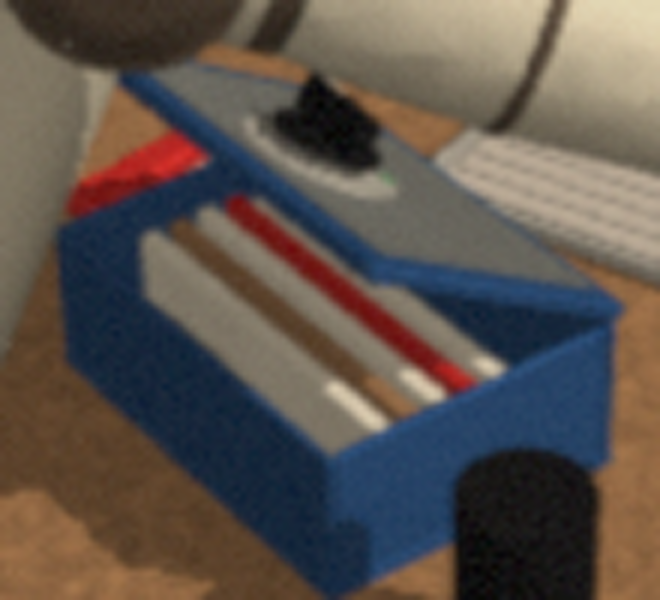

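Pixel readings from the crops:
- **Top crop, lid:** corners (203,38), (640,180), (553,455), (75,297).
- **Top crop, chest:** front edge from (97,365) to (533,512).
- **Side crop, chest:** top corners (60,230), (330,455), (612,325), bottom corners (335,598), (68,358).
- **Side crop, lid:** corners near (378,265), (120,75), (620,300).

Next I'll fit the pose from these.

```bash
cat > h.py <<'E'
from bench import *
import cv2,numpy as np
from scipy.optimize import least_squares
from scipy.spatial.transform import Rotation as R
def proj(g,P):
    p=R.from_quat(g["orientation"]).inv().apply(np.atleast_2d(P)-g["position"]); q=p@np.array(g["mtx"]).T
    return q[:,:2]/q[:,2:]
def ray(g,uv,z):
    d=R.from_quat(g["orientation"]).apply(np.linalg.solve(g["mtx"],[*uv,1])); c=np.array(g["position"])
    return c+d*(z-c[2])/d[2]
def lidpt(th,d,h,y): return [110-d*np.cos(th)+h*np.sin(th),y,110+d*np.sin(th)+h*np.cos(th)]
def world(p,P): return R.from_euler("z",p[2]).apply(np.atleast_2d(P))+[p[0],p[1],0]
E
python3 - <<'E'
from h import *
T=get_image("top");S=get_image("side")
tc=lambda u:((np.array(u)+.5)/5-.5)+[185,140]
sc=lambda u:((np.array(u)+.5)/6-.5)+[225,145]
obsT=tc([(203,38),(640,180),(553,455),(75,297),(97,365),(533,512)])
obsS=sc([(60,230),(330,455),(612,325),(335,598),(68,358),(620,300),(378,265),(120,75)])
def model(p):
    th=p[3]
    A=[lidpt(th,0,14,152),lidpt(th,0,14,-152),lidpt(th,224,14,-152),lidpt(th,224,14,152),[-110,150,110],[-110,-150,110]]
    B=[[-110,150,110],[-110,-150,110],[110,-150,110],[-110,-150,0],[-110,150,0],lidpt(th,0,14,-152),lidpt(th,224,7,-152),lidpt(th,224,7,152)]
    return world(p,A),world(p,B)
def res(p):
    A,B=model(p); return np.r_[(proj(T,A)-obsT).ravel(),(proj(S,B)-obsS).ravel()]
r=least_squares(res,[450,60,-.3,.6],loss="soft_l1");p=r.x
print(p,np.round(res(p).reshape(-1,2),1))
print("speaker",ray(T,(329,236),130))
for th in(p[3],0):
  print("lip",world(p,lidpt(th,210,14,0)),"knob",world(p,lidpt(th,145,59,0)),"cornerF",world(p,[lidpt(th,224,14,152),lidpt(th,224,14,-152)]))
np.save("pose.npy",p)
s=read_state();print(s["clock"],s["position"],R.from_quat(s["ee_rot"]).as_matrix().round(3))
E
```

```text
[ 5.89149829e+02  6.53143278e+01 -3.40874257e-01  6.81609507e+00] [[-0.8 -1.3]
 [ 1.4 -0.6]
 [ 1.3  0. ]
 [-1.  -0.7]
 [-1.3  0.4]
 [ 0.1  0.3]
 [-0.8 -0.8]
 [ 0.2  1.4]
 [ 1.7 -0.3]
 [-0.1  1. ]
 [-0.1  0.4]
 [ 2.3  0.8]
 [-0.8  2.4]
 [-6.4 -4.3]]
speaker [ 452.15691683 -158.12673977  130.        ]
lip [[529.05159241  86.63242443 228.74742429]] knob [[603.36335514  60.27249387 234.48466939]] cornerF [[568.50205862 233.91810552 235.86000897]
 [466.87146152 -52.59057102 235.86000897]]
lip [[494.90355359  98.74544529 124.        ]] knob [[556.16363245  77.01521894 169.        ]] cornerF [[532.52437361 246.68014001 124.        ]
 [430.89377652 -39.82853654 124.        ]]
0.2 [ 199.36029494 -591.99496685  244.64286801] [[-0.948 -0.319 -0.001]
 [-0.319  0.948  0.001]
 [ 0.     0.001 -1.   ]]
```

>>> {"method": "carry_out", "body": {"motion": [[0,0,-0.15,0,0,-55,-1],[0,0,-0.3,-40,40,-60,-1],[0,0,-0.45,-85,85,-60,-1],[0,0,-0.6,-125,130,-60,-1],[0,0,-0.76,-170,175,-60,-1]]}}

```text
clock: 0.82
position: [304.5, -371.4, 305.3]
ee_rot: [-0.518, 0.855, -0.0, 0.0]
contact_force: [1.3, 0.2, 0.5]
gripper_width: 0.0
grasp_force: 0.0
```

```bash
cat > to.py <<'E'
import sys
from h import *
s=read_state();t=np.array(eval(sys.argv[1]),float);M=R.from_quat(s["ee_rot"])
print("shift",M.inv().apply(t-s["position"]).round(1),"tilt",M.as_matrix()[2].round(3),"yaw",np.degrees(np.arctan2(M.as_matrix()[1,0],M.as_matrix()[0,0])).round(1),s["clock"],s["position"].round(1),s["contact_force"].round(1),"j",s["joints"].round(2))
E
python3 to.py "[522,89,300]"
```

```text
shift [-508.8   20.4    5.3] tilt [-0. -0. -1.] yaw -117.6 0.825 [ 304.5 -371.4  305.3] [1.3 0.2 0.5] j [-0.54  0.09 -0.23 -0.   -1.25  0.06]
```

>>> {"method": "carry_out", "body": {"motion": [[0,0,0,-60,4,0,-1],[0,0,0,-120,7,0,-1],[0,0,0,-180,10,0,-1],[0,0,0,-240,12,0,-1],[0,0,0,-300,14,0,-1]]}}

```text
clock: 1.45
position: [432.3, -99.5, 305.6]
ee_rot: [-0.516, 0.856, -0.0, 0.0]
contact_force: [1.4, -0.3, -0.2]
gripper_width: 0.1
grasp_force: 0.0
```

>>> {"method": "carry_out", "body": {"motion": [[0,0,0,-60,4,0,-1],[0,0,0,-120,6,0,-1],[0,0,0,-180,7,0,-1],[0,0,0,-208,7,0,-1],[0,0,0,-208,7,20,-1]]}}

```text
clock: 2.08
position: [524.4, 87.6, 285.7]
ee_rot: [-0.517, 0.856, -0.0, 0.001]
contact_force: [-0.2, -0.1, -0.8]
gripper_width: 0.0
grasp_force: 0.0
```

```bash
python3 to.py "[522,89,250]"
```

```text
shift [-0.   2.8 35.7] tilt [-0.002 -0.002 -1.   ] yaw -117.7 2.075 [524.4  87.6 285.7] [-0.2 -0.1 -0.8] j [ 0.47  0.2  -0.16  0.   -1.22 -0.96]
```

>>> {"method": "carry_out", "body": {"motion": [[0,0,0,0,0,18,-1],[0,0,0,0,0,33,-1],[0,0,0,0,2,45,-1],[0,0,0,1,8,55,-1],[0,0,0,2,14,65,-1]]}}

```text
clock: 2.7
position: [510.2, 90.6, 220.4]
ee_rot: [-0.516, 0.856, -0.0, 0.001]
contact_force: [1.8, -0.6, 1.5]
gripper_width: -0.1
grasp_force: 1.2
```

>>> {"method": "carry_out", "body": {"motion": [[0,0,0,0,5,10,-1],[0,0,0,1,9,20,-1],[0,0,0,2,13,32,-1],[0,0,0,2,17,45,-1],[0,0,0,3,20,57,-1]]}}

```text
clock: 3.32
position: [490.3, 97.5, 162.3]
ee_rot: [-0.516, 0.856, 0.0, -0.0]
contact_force: [1.8, 0.1, 1.0]
gripper_width: 0.1
grasp_force: 1.0
```

>>> {"method": "carry_out", "body": {"motion": [[0,0,0,0,1,8,-1],[0,0,0,0,2,15,-1],[0,0,0,0,3,21,-1],[0,0,0,0,3,25,-1],[0,0,0,0,3,27,-1]]}}

```text
clock: 3.95
position: [487.4, 98.3, 137.8]
ee_rot: [-0.516, 0.856, -0.0, -0.001]
contact_force: [-9.2, 0.3, 20.9]
gripper_width: -0.2
grasp_force: 10.9
```

The lid is down: the tip is at z≈124, with 21 N of push. I'll back off and turn the wrist half a turn to get joint-6 room.

>>> {"method": "carry_out", "body": {"motion": [[0,0,0,0,0,-40,-1],[0,0,-0.18,0,0,-90,-1],[0,0,-0.36,30,20,-140,-1],[0,0,-0.54,70,40,-150,-1],[0,0,-0.72,110,60,-150,-1]]}}

```text
clock: 4.58
position: [382.6, 28.9, 287.0]
ee_rot: [0.787, -0.617, 0.0, -0.001]
contact_force: [0.0, -0.6, 0.1]
gripper_width: 0.4
grasp_force: 0.0
```

>>> {"method": "carry_out", "body": {"motion": [[0,0,-0.18,0,0,0,1],[0,0,-0.36,0,0,0,1],[0,0,-0.54,0,0,0,1],[0,0,-0.72,0,0,0,1],[0,0,-0.9,0,0,0,1]]}}

```text
clock: 5.2
position: [383.1, 29.3, 285.9]
ee_rot: [0.977, -0.214, -0.0, -0.0]
contact_force: [-0.1, -0.0, -0.5]
gripper_width: 85.5
grasp_force: 0.0
```

>>> {"method": "carry_out", "body": {"motion": [[0,0,-0.18,0,0,0,1],[0,0,-0.36,0,0,0,1],[0,0,-0.54,0,0,0,1],[0,0,-0.72,0,0,0,1],[0,0,-0.9,0,0,0,1]]}}

```text
clock: 5.82
position: [383.1, 29.3, 285.8]
ee_rot: [0.973, 0.232, -0.0, -0.0]
contact_force: [-0.2, 0.1, -0.5]
gripper_width: 85.2
grasp_force: 0.0
```

```bash
python3 to.py "[556,77,230]"
python3 - <<'E'
from h import *
g=get_image("top");a=g["color"][140:260,185:335]
cv2.imwrite("pics/topd.png",cv2.resize(a,None,fx=5,fy=5,interpolation=cv2.INTER_CUBIC))
E
```

```text
shift [175.8  35.6  55.7] tilt [-0.001 -0.001 -1.   ] yaw 26.9 5.825 [383.1  29.3 285.8] [-0.2  0.1 -0.5] j [ 0.5  -0.08 -0.45 -0.   -1.2   1.53]
```

View pics/topd.png

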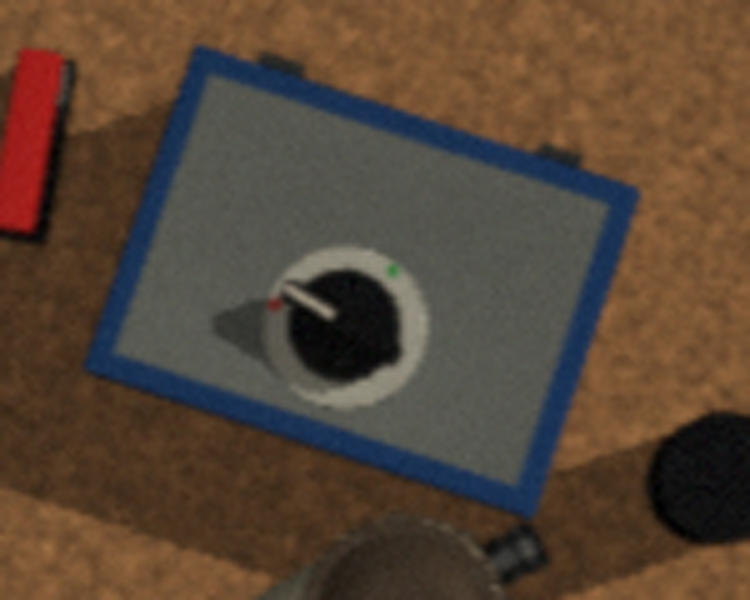

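The lid is shut, with corners at (200,47), (637,187), (533,513) and (90,370). The stripe runs from (287,288) to (333,316), and the bar's far end is near (398,360). The plate centre is at (346,328).

Run:
```python
from h import *
T=get_image("top");tc=lambda u:((np.array(u)+.5)/5-.5)+[185,140]
C=np.array([ray(T,tc(u),124) for u in[(200,47),(637,187),(533,513),(90,370)]])
c=C.mean(0);e=(C[0]-C[1]+C[3]-C[2]);yaw=np.arctan2(-e[0],e[1]);print(C.round(),c,yaw,np.linalg.norm(e)/2)
# lid centre is 112 from hinge, knob 145
print("knob from lid",c[:2]-33*np.array([np.cos(yaw),np.sin(yaw)]))
print("plate",ray(T,tc((346,328)),132))
a,b,d=[ray(T,tc(u),169) for u in[(287,288),(333,316),(398,360)]]
for q in(b,d):print("stripe dir",np.degrees(np.arctan2(*(a-q)[1::-1])),np.linalg.norm(a-q),(a+q)/2)
```

```text
[[ 740.  169.  124.]
 [ 642. -110.  124.]
 [ 435.  -39.  124.]
 [ 532.  241.  124.]] [587.38916843  65.20658226 124.        ] -0.3352521253713076 295.91638043843
knob from lid [556.2263646   76.06382214]
plate [554.81790979  77.13018199 132.        ]
stripe dir 57.3486848259601 33.48815187971625 [567.80113015  97.03104672 169.        ]
stripe dir 55.715264902065734 82.13659881187522 [553.70096224  77.19643167 169.        ]
```

>>> {"method": "carry_out", "body": {"motion": [[0,0,-0.18,50,10,0,1],[0,0,-0.36,100,20,20,1],[0,0,-0.525,150,30,45,1],[0,0,-0.525,175,35,75,1],[0,0,-0.525,175,35,95,1]]}}

```text
clock: 6.55
position: [556.5, 76.5, 188.3]
ee_rot: [0.881, 0.472, -0.002, -0.0]
contact_force: [0.1, -0.4, -0.4]
gripper_width: 85.2
grasp_force: 0.0
```

```bash
python3 to.py "[555.5,77,160]"
```

```text
shift [-0.1 -1.1 28.3] tilt [-0.003 -0.002 -1.   ] yaw 56.4 6.55 [556.5  76.5 188.3] [ 0.1 -0.4 -0.4] j [ 0.42  0.33 -0.23 -0.   -1.02  2.13]
```

>>> {"method": "carry_out", "body": {"motion": [[0,0,0,0,-1,15,1],[0,0,0,0,-1,27,1],[0,0,0,0,-1,30,-1],[0,0,0,0,-1,30,-1],[0,0,0,0,-1,30,-1]]}}

```text
clock: 7.18
position: [555.2, 77.0, 162.2]
ee_rot: [0.88, 0.474, 0.001, 0.0]
contact_force: [-0.5, 0.9, -0.2]
gripper_width: 32.1
grasp_force: 0.0
```

>>> {"method": "carry_out", "body": {"motion": [[0,0,0,0,0,0,-1],[0,0,0,0,0,0,-1]]}}

```text
clock: 7.42
position: [554.3, 77.4, 161.9]
ee_rot: [0.88, 0.474, 0.0, -0.001]
contact_force: [-3.2, 2.7, 3.1]
gripper_width: 12.8
grasp_force: 60.7
```

>>> {"method": "carry_out", "body": {"motion": [[0,0,0,0,0,2,-1],[0,0,0,0,0,4,-1],[0,0,0,0,0,6,-1],[0,0,0,0,0,8,-1],[0,0,0,0,0,8,-1]]}}

```text
clock: 8.05
position: [554.5, 77.4, 156.2]
ee_rot: [0.88, 0.475, 0.0, -0.0]
contact_force: [-7.8, 3.2, 14.2]
gripper_width: 12.5
grasp_force: 62.4
```

Moved about 5.7 mm at 14 N, so the knob is fully in. Turning clockwise.

>>> {"method": "carry_out", "body": {"motion": [[0,0,0.12,0,0,0,-1],[0,0,0.24,0,0,0,-1],[0,0,0.36,0,0,0,-1],[0,0,0.48,0,0,0,-1],[0,0,0.6,0,0,0,-1]]}}

```text
clock: 8.68
position: [553.8, 78.0, 156.2]
ee_rot: [0.981, 0.192, -0.0, -0.001]
contact_force: [-10.9, 7.5, 16.4]
gripper_width: 12.4
grasp_force: 62.6
```

```bash
python3 to.py "[555.5,77,156]";python3 -c "
from bench import *;print(read_state()['wrist_torque'])"
```

```text
shift [1.2 1.6 0.2] tilt [ 0.    -0.001 -1.   ] yaw 22.1 8.675 [553.8  78.  156.2] [-10.9   7.5  16.4] j [ 0.43  0.36 -0.28 -0.   -0.94  1.53]
[2.09789927 3.26403488 0.05202224]
```

>>> {"method": "carry_out", "body": {"motion": [[0,0,0.12,-0.5,-1,0,-1],[0,0,0.24,-0.5,-1,0,-1],[0,0,0.36,-0.5,-1,0,-1],[0,0,0.48,-0.5,-1,0,-1],[0,0,0.6,-0.5,-1,0,-1]]}}

```text
clock: 9.3
position: [553.4, 79.0, 156.2]
ee_rot: [0.994, -0.107, 0.0, -0.001]
contact_force: [-9.9, 7.6, 15.2]
gripper_width: 12.5
grasp_force: 62.4
```

>>> {"method": "carry_out", "body": {"motion": [[0,0,0.12,0,0,0,-1],[0,0,0.24,0,0,0,-1],[0,0,0.36,0,0,0,-1],[0,0,0.48,0,0,0,-1],[0,0,0.58,0,0,0,-1]]}}

```text
clock: 9.93
position: [553.7, 79.8, 156.3]
ee_rot: [0.923, -0.386, 0.0, -0.002]
contact_force: [-9.6, 9.5, 14.7]
gripper_width: 12.8
grasp_force: 65.5
```

```bash
python3 to.py "[555.5,77,156]";python3 -c "
from bench import *;print(read_state()['wrist_torque'])"
```

```text
shift [3.2 0.7 0.3] tilt [-0.001 -0.003 -1.   ] yaw -45.4 9.925 [553.7  79.8 156.3] [-9.6  9.5 14.7] j [ 0.43  0.35 -0.28 -0.   -0.93  0.35]
[2.95076952 3.07336543 1.09368207]
```

>>> {"method": "carry_out", "body": {"motion": [[0,0,-0.04,0,0,-2,-1],[0,0,-0.04,0,0,-4,0],[0,0,-0.04,0,0,-6,1],[0,0,-0.04,0,0,-6,1],[0,0,-0.04,0,0,-8,1]]}}

```text
clock: 10.55
position: [553.8, 77.2, 160.9]
ee_rot: [0.93, -0.367, -0.0, 0.0]
contact_force: [-0.4, -0.3, 0.1]
gripper_width: 83.4
grasp_force: 0.0
```

>>> {"method": "carry_out", "body": {"motion": [[0,0,0,0,0,-15,1],[0,0,0,0,0,-50,1],[0,0,0,0,0,-100,1],[0,0,0,-40,20,-130,1],[0,0,0,-80,50,-140,1]]}}

```text
clock: 11.18
position: [461.8, 96.2, 304.4]
ee_rot: [0.93, -0.367, 0.002, -0.002]
contact_force: [-0.3, 0.8, 0.1]
gripper_width: 85.5
grasp_force: 0.0
```

```bash
python3 to.py "[380,20,290]"
```

```text
shift [ -7.6 111.6  13.8] tilt [ 0.002 -0.005 -1.   ] yaw -43.1 11.175 [461.8  96.2 304.4] [-0.3  0.8  0.1] j [ 0.55  0.08 -0.25  0.   -1.24  0.27]
```

>>> {"method": "carry_out", "body": {"motion": [[0,0,0,-2,40,0,1],[0,0,0,-5,85,0,1],[0,0,0,-8,110,0,1],[0,0,0,-8,110,0,1]]}}

```text
clock: 11.68
position: [379.6, 19.9, 302.8]
ee_rot: [0.93, -0.367, 0.001, -0.001]
contact_force: [-0.3, 1.0, -0.2]
gripper_width: 85.3
grasp_force: 0.0
```

Run:
```python
from h import *
g=get_image("top")["color"]
cv2.imwrite("pics/tope.png",cv2.resize(g[140:260,185:335],None,fx=5,fy=5,interpolation=cv2.INTER_CUBIC))
```

```text
(no output)
```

View pics/tope.png

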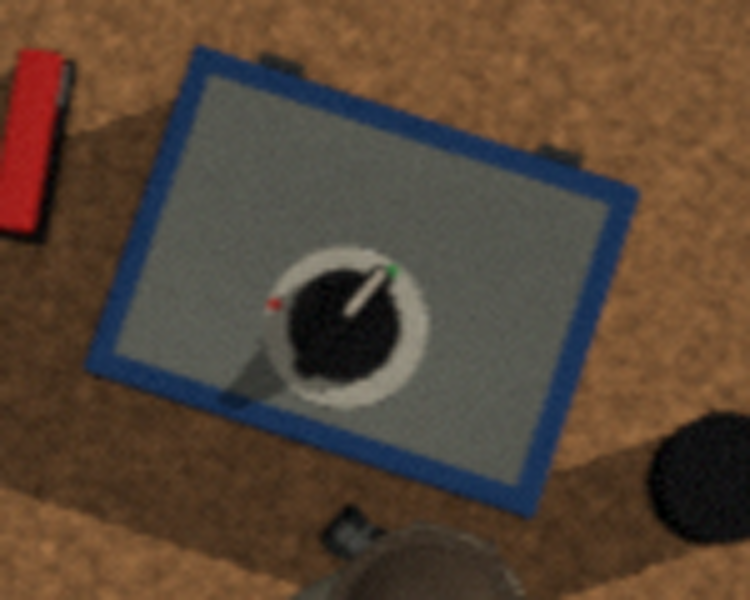

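The stripe runs from (350,312) to (383,270) and points at the green dot at (392,270). Seen from the plate centre, its direction matches the dot's within 1°. It has turned about 1.69 rad from its start at about 0.24, so it sits at about 1.93, in the notch. The lid is shut, and the stapler and speaker haven't moved.

```bash
python3 -c "
from bench import *
print(job_done())"
```

```text
the job is handed in; nothing more can be done
None
```

The chest lid is shut and the knob is locked with its stripe at the green dot; I let go and backed the arm clear, the speaker and stapler look unmoved (the mug, paperweight and tape were not in the last picture), and I handed the job in at about 12 s.

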